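Show the chart to the desk camera by its mirror

ROBOT

A 6-joint arm with a two-finger parallel gripper is mounted at the origin on the work surface. World frame = base frame: x ahead of the robot, y to its left, z up, the work surface at z = 0. Lengths are in mm, angles in rad, forces in N, time in s.
With the tool pointing down it reaches from about 350 to 875 mm from the base axis. Payload 4.2 kg.
Tool frame: the origin (TCP) lies between the finger pads; the fingertips stand 14 mm ahead of it and the grasp point (between the pads) lies 5 mm behind it; z points along the fingers, y is the line along which they close (so a half turn about z gives the same grasp; the last joint's range is limited). The gripper opens to 85 mm and grips with 20 to 120 N. Pads are 22 mm wide; open, the fingers measure 114 mm over their backs; the gripper's body (76 mm by 85 mm) begins 54 mm behind the grasp point. The pads swing forward as they close: fully open they stand 13 mm farther back than shut.
Start: joints at [1.565, 0.385, 0.008, 0, -1.194, -0.259], TCP at [163.541, 603.203, 245.312] pointing down, gripper open.
Joint ranges: [-3.14, 3.14], [-1.21, 2.06], [-1.07, 1.41], [-3.16, 2.05], [-2.99, -0.16], [-3.1, 3.1]. Speed limits (rad/s): [2.79, 2.79, 3.14, 3.14, 3.14, 3.14].

INTERFACE

Orientations are given as a unit quaternion [x, y, z, w].
In Python, from bench import * gives the robot as it stands.
- The arm moves only by the tool carry_out, never from a script. Its argument "motion" is a list of rows, each a list of 7 numbers: the turn, a rotation vector about the tool's x, y, z in rad, then the shift along the tool's x, y, z in mm, then the opening, from -1 (shut) to 1 (fully open), so that 0 is half open. A call has 1 to 5 rows; each row is the pose to reach, as a shift and turn from the pose commanded when the call began, along the tool's axes at that moment; what a row does not reach only later rows make up. A row lasts 1/8 s, in which the tool goes at most 62.5 mm and 10.7 degrees, less where a joint would pass 70% of its speed; a pose out of reach is approached as far as the arm can. A call with a gripper value outside its range is refused whole. The fingers move at their own pace and stop on an object; the grip force is fixed at half the most. Time passes only in rows, so rows that repeat a pose let the fingers close. It gives the time, the measured TCP pose, the force, the opening and the grip force at its end, in the units of the state.
- read_state(): the state, without advancing time (a new reading comes with each control period).
- get_image(name): name is "side" or "top" or "wrist"; returns a dict with "color" (420x560x3 uint8, blue, green, red), "mtx" (3x3 intrinsics, pixels), "position" and "orientation" of the camera in the world. Camera axes: x right, y down, z forward; pixel columns grow to the right and rows downward; lengths in mm; the calibration is good to about 2 mm. A picture is of the moment at which its call begins. There is no depth.
- job_done(): hands the job in; it is judged then, once.
The state is a dict: "clock": time; "joints": joint angles; "joint_vel": joint speeds; "joint_efforts": joint torques, N m; "position": TCP position; "ee_rot": TCP orientation; "contact_force": force on the tool from outside, world axes, zero at the start; "wrist_torque": the same for the moment, N m; "gripper_width": finger opening in mm; "grasp_force": force on a finger pad.
Only numpy, scipy, OpenCV 4.12 (cv2) and the standard library are available. Lean on these libraries where they do the work, as an engineer would, in place of code of your own. Each camera call takes 0.05 s, during which the arm holds its last target. There are 200 camera calls.

TASK

Take the tall chart plate (the one with the printed ring) out of the desk rack and slide it fully home, upright, into the slotted stand with the ring facing the camera's mirror, and let go of it. Then take the mirror by the fin on top and turn it until the desk camera sees the ring in the middle of the mirror, and finish while still holding the mirror steady at that angle, because it springs back when released. Leave the short blank plates and everything else on the table where they are.

Things in the scene. Friction and masses are not known exactly. Their poses are not given: they have to be found in the camera images.
- plate_center (a point): centre (half-way up) of the chart plate: the tall, stiff white plate standing upright in one of the rack's three pockets, 8 mm thick (its x), 70 mm wide (its y), 130 mm tall (its z, up), 85 g. Its +x face carries the printed black ring; the other face is blank. In the rack the ring looks away from the robot and to its right. The top 65 mm above this point is clear to pinch across the 8 mm.
- target (a point): centre of the printed ring (38 mm across, a dot in its middle) on the chart plate's +x face, 80 mm above the plate's lower edge (15 mm above its centre, 4 mm out). Same axes as the plate: x points out of the printed face.
- stand: slotted aluminium stand fixed to the table, 60 (x) x 110 mm (y), origin on the table under the slot's centre. Upright slot 10 (x) x 73 mm (y): floor 10 mm and top of straight walls 35 mm above the table, then sloping lips to 43 mm that widen the mouth 6 mm per side. +x looks to the mirror's side: the plate fully home has its x along this x and its centre 75 mm above the table.
- rack: grey plastic rack fixed to the table, 125 (x) x 100 mm (y), 34 mm high, origin on the table under its centre. Three upright pockets 12 (x) x 78 mm (y) at x = -40, 0, +40 mm, floor 8 mm above the table. The chart plate stands in one, a short blank plate in each of the others, all with their x along the rack's x.
- mirror: the desk camera's swivelling mirror, origin on its upright pivot axis, 59 mm above the table; x is the normal of its face (80 mm wide, 62 mm high), z up. A spring (0.03 to 0.13 N m) turns it back, clockwise from above, to a stop where the normal is 0.12 rad counterclockwise of the direction to the lens. It turns counterclockwise up to 1.3 rad from the stop; let go, it springs back.
- fin (a point): centre of the upright fin on top of the mirror, to hold it by: 12 mm thick (its x), 30 mm wide (y), on the pivot axis, from 121 to 166 mm above the table; turns with the mirror, same axes.
- sight (a point): the centre of the mirror's face, on the pivot axis 90 mm above the table. Its x axis is the level direction in which the camera looks after its central ray has been reflected at the mirror; it turns about the vertical by twice the mirror's turn. z is up. The camera sees the ring in the middle of the mirror when the ring lies on this x axis.
- lens (a point): centre of the desk camera's lens, 90 mm above the table, 133 mm from the pivot axis, looking level and straight at that axis. Black camera head 50 x 62 x 50 mm behind it, top 115 mm above the table. Camera and mirror share a base fixed to the table.
- blank1: short blank white plate in the rack, 8 x 70 mm, 70 mm tall; origin at the centre of its underside. To be left alone.
- blank2: a second one, the same.
- tumbler: empty glass tumbler, 72 mm across, 85 mm high, to be left alone; origin at the centre of its underside
- mug: white mug, 80 mm across, 90 mm high, to be left alone; origin at the centre of its underside
- charger: white charger block, 50 x 50 x 28 mm, to be left alone; origin at the centre of its underside
- stapler: stapler, 130 x 36 mm, 56 mm high, to be left alone; origin at the centre of its underside
- clipbox: small clear paper-clip box, 50 x 35 x 25 mm, to be left alone; origin at the centre of its underside
- phone: black phone lying flat, 148 x 72 x 8 mm, to be left alone; origin at the centre of its underside
Not all that is in view belongs to the job. What is shaped like the part that bears plate_center but blue is not meant. Several things have the shape of the stand; the one meant has the colours described above.

How it is judged:
By the outcome, as a careful person would: the job done as asked, in the order asked, and still so for the second after the job is handed in, while the arm keeps its last pose, push and grip.
It also fails if it takes over 51 s, if anything falls off the work surface, if the arm or the gripper's body presses on something with over 40 N, if the wrist force passes 120 N, or if a joint passes its speed limit or range.

## Working session

There is one attempt and no reset: what is moved stays moved. The work goes in short steps, Python scripts to look and compute and a tool call to move; the robot and the scene stay as the last step left them, time stands still between calls to the robot, and variables do not carry over. Pictures are saved under pics/ and viewed, at most 10 in all, crops included, and the job is handed in when it is done.

Besides the shell and the picture viewer there is one more tool, called after "Call:" as name(argument=value, ...) on one line, values as JSON. carry_out: Moves the arm, as the interface text tells. Its arguments: {"type":"object","properties":{"motion":{"type":"array"}},"required":["motion"]}

```bash
mkdir -p pics; ls
cat > h.py <<'E'
from bench import *
import numpy as np, cv2
from scipy.spatial.transform import Rotation as R
def snap(n,f):
    im=get_image(n); cv2.imwrite(f'pics/{f}.png',im['color']); np.savez(f'pics/{f}.npz',m=im['mtx'],p=im['position'],q=im['orientation'])
    return im
def back(f,uv,z):
    d=np.load(f'pics/{f}.npz'); uv=np.atleast_2d(uv).astype(float)
    r=np.c_[(uv-d['m'][:2,2])/[d['m'][0,0],d['m'][1,1]],np.ones(len(uv))]
    r=R.from_quat(d['q']).apply(r); t=(np.broadcast_to(z,len(uv))-d['p'][2])/r[:,2]
    return d['p']+r*t[:,None]
def proj(f,P):
    d=np.load(f'pics/{f}.npz'); c=R.from_quat(d['q']).inv().apply(np.atleast_2d(P)-d['p'])
    return c[:,:2]/c[:,2:]*[d['m'][0,0],d['m'][1,1]]+d['m'][:2,2]
E
python3 - <<'E'
from h import *
a=snap('top','top0');b=snap('side','side0')
for f,i in(('top',a),('side',b)):
    print(f,i['mtx'].tolist(),i['position'],i['orientation'])
    cv2.imwrite(f'pics/{f}0b.png',cv2.resize(i['color'],(800,600),interpolation=cv2.INTER_CUBIC))
print(read_state())
E
```

```text
pics
top [[484.9294839722648, 0.0, 274.2636126719931], [0.0, 484.9294839722648, 206.54354156738066], [0.0, 0.0, 1.0]] [ 408.76713142   -5.88014777 1268.1232134 ] [ 0.71508478 -0.69712109  0.03655117 -0.03660542]
side [[518.9115045354063, 0.0, 285.333030633513], [0.0, 518.9115045354063, 203.903523334405], [0.0, 0.0, 1.0]] [  275.82672122 -1101.65215397   778.61236078] [ 0.86513574 -0.09593911  0.05777436 -0.48887418]
{'clock': 0.1, 'joints': array([ 1.56458988e+00,  3.85486089e-01,  6.79621254e-03, -4.13808380e-04,
       -1.19399287e+00, -2.58634371e-01]), 'joint_vel': array([ 0.00070835, -0.00291955,  0.0041419 ,  0.00198664, -0.00065531,
        0.00052707]), 'joint_efforts': array([-6.05985351e-04, -3.93322492e+01,  1.88932300e+01,  4.19804558e+00,
       -2.56906969e-03,  4.13213613e-06]), 'position': array([163.43495145, 602.76085202, 244.3434015 ]), 'ee_rot': array([ 9.91234684e-01, -1.32109328e-01, -7.20565847e-05,  9.59917888e-04]), 'contact_force': array([-0.4761904 ,  1.41733366,  0.19435584]), 'wrist_torque': array([-0.00684449, -0.01074542, -0.0251765 ]), 'grasp_force': 0.0, 'gripper_width': 85.28514238963075}
```

View pics/top0b.png

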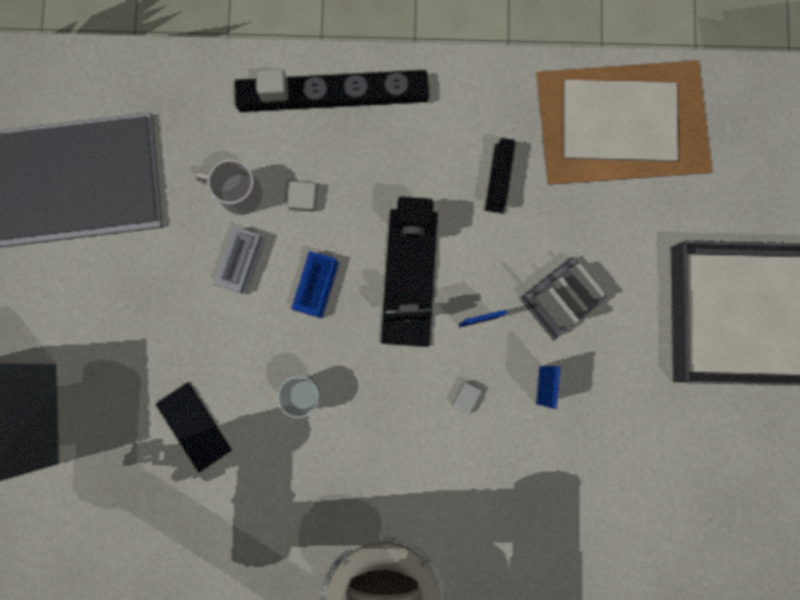

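View pics/side0b.png

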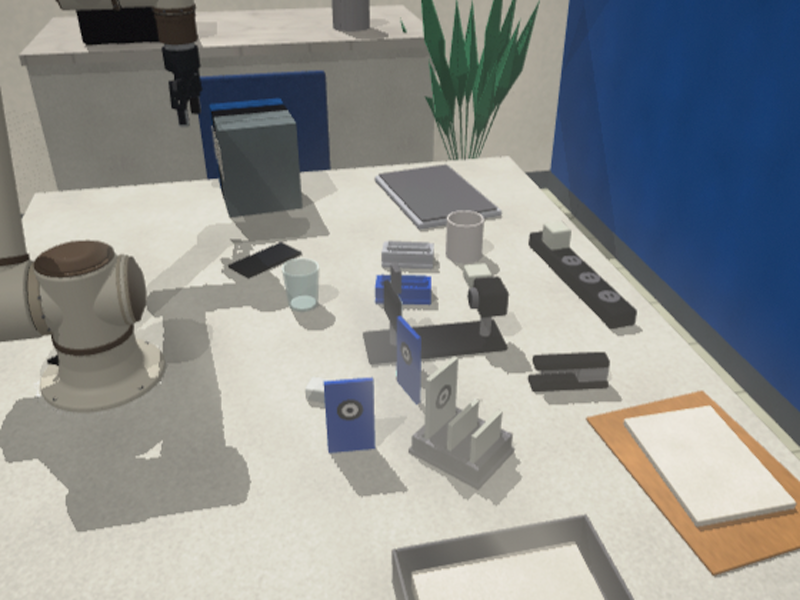

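The top view shows the aluminium stand at about (240,260), with a blue decoy beside it. The mirror is at about (408,315), the lens at (412,230) and the rack at (565,298). The chart plate is in the rack pocket nearest the robot, and one blue plate stands between the mirror and the rack. Next I'll look at enlarged crops.

```bash
cat >> h.py <<'E'
def tiles(out,specs,W=800,H=600):
    C=np.zeros((H,W,3),np.uint8)
    for f,x0,y0,w,h,s,X,Y in specs:
        t=cv2.resize(cv2.imread(f'pics/{f}.png')[y0:y0+h,x0:x0+w],None,fx=s,fy=s,interpolation=cv2.INTER_CUBIC)
        t=cv2.convertScaleAbs(t,alpha=1.3)
        for i in range(0,w,10):
            cv2.line(t,(int((i+.5)*s),0),(int((i+.5)*s),6),(0,0,255),1); cv2.putText(t,str(x0+i),(int((i+.5)*s)-8,16),0,.33,(0,0,255),1)
        for i in range(0,h,10):
            cv2.line(t,(0,int((i+.5)*s)),(6,int((i+.5)*s)),(0,0,255),1); cv2.putText(t,str(y0+i),(7,int((i+.5)*s)+4),0,.33,(0,0,255),1)
        hh,ww=t.shape[:2]; hh=min(hh,H-Y); ww=min(ww,W-X); C[Y:Y+hh,X:X+ww]=t[:hh,:ww]
    cv2.imwrite(f'pics/{out}.png',C)
E
python3 - <<'E'
from h import *
tiles('c1',[('top0',320,175,110,65,5.5,0,0),('top0',145,153,45,56,4.2,610,0),('top0',262,205,50,40,6,0,360),('top0',262,133,50,38,6,302,360),('top0',200,170,45,56,4.2,610,240)])
tiles('c2',[('side0',280,245,85,95,5,0,0),('side0',250,180,115,75,3.1,428,0),('side0',260,165,50,28,5,428,240),('side0',265,180,60,40,6,428,385)])
E
```

```text
(no output)
```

View pics/c1.png

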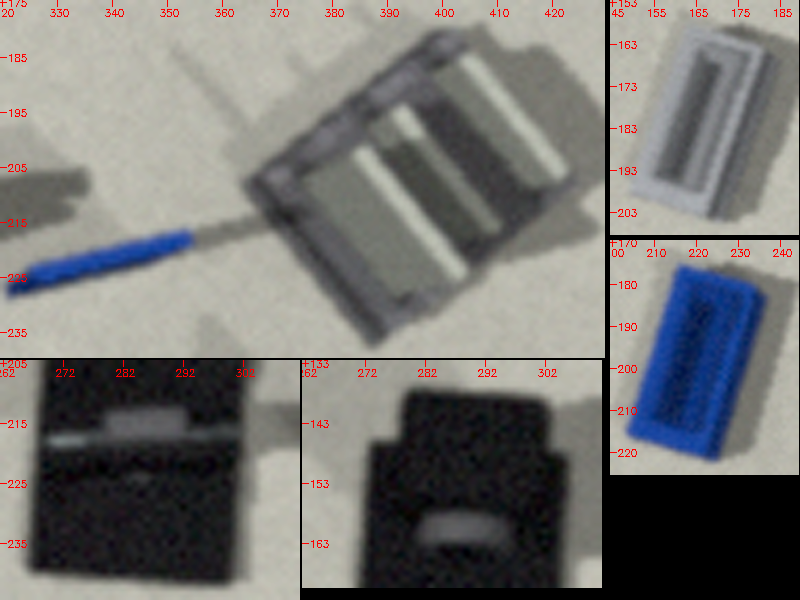

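View pics/c2.png

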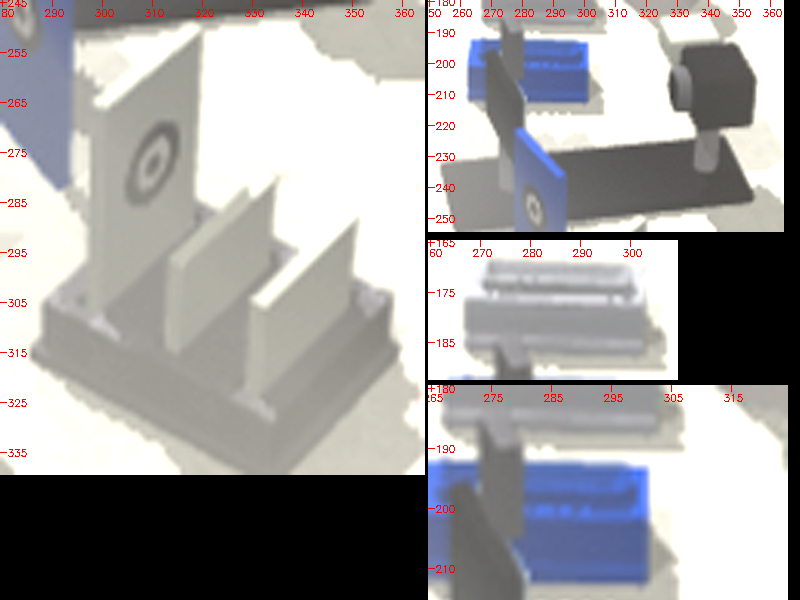

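The crops give the plate's top strip at about (394.2,212.7), running (385,202) to (403,224). The slot centre is at about (162,183.5) and the fin top at about (285.8,213.7). I'll turn these into rough poses, then check them from close up with the wrist camera.

Run:
```python
from h import *
np.set_printoptions(precision=1,suppress=True)
def T(X,Y,s,x0,y0,ox=0,oy=0): return ((X-ox)/s-.5+x0,(Y-oy)/s-.5+y0)
pl=back('top0',[T(365,150,5.5,320,175),T(460,273,5.5,320,175)],138); print('plate',pl,pl.mean(0),np.degrees(np.arctan2(*(pl[0]-pl[1])[1::-1]))-90)
st=back('top0',[T(*p,4.2,145,153,610) for p in [(672,28),(632,190),(770,42),(720,218)]],43); print('stand',st,st.mean(0))
for a,b in((0,1),(2,3)): print(np.degrees(np.arctan2(*(st[a]-st[b])[1::-1]))-90)
bl=back('top0',[T(462,58,5.5,320,175),T(562,175,5.5,320,175)],78); print('blank+40',bl.mean(0))
fin=back('top0',[T(146,415,6,262,205,0,360)],166); lens=back('top0',[T(462,520,6,262,133,302,360)],115);print('fin',fin,'lens',lens)
base=back('top0',[T(40,365,6,262,205,0,360),T(30,570,6,262,205,0,360),T(245,365,6,262,205,0,360),T(232,580,6,262,205,0,360)],5);print(base)
# side checks
print(proj('side0',np.r_[pl,fin,st]))
s=read_state();print(R.from_quat(s['ee_rot']).as_matrix())
```

```text
plate [[ 544.1 -265.8  138. ]
 [ 492.5 -306.2  138. ]] [ 518.3 -286.   138. ] -51.8985130839149
stand [[650.6 293.8  43. ]
 [550.5 313.1  43. ]
 [643.5 233.6  43. ]
 [534.8 259.   43. ]] [594.8 274.9  43. ]
-100.87274218844667
-103.13627254439534
blank+40 [ 568.2 -345.6   78. ]
fin [[507.6 -31.1 166. ]] lens [[644.4 -34.9 115. ]]
[[542.7  11.9   5. ]
 [453.3  13.9   5. ]
 [545.  -77.5   5. ]
 [451.2 -73.7   5. ]]
[[319.7 251.3]
 [300.5 266.3]
 [278.7 187.6]
 [301.5 167.5]
 [268.7 167.8]
 [304.2 176.6]
 [267.2 176.3]]
[[ 1.  -0.3 -0. ]
 [-0.3 -1.  -0. ]
 [ 0.   0.  -1. ]]
```

```bash
cat >> h.py <<'E'
def go(p,head):
    "shift/turn from the present pose to tool-down at p with tool y at heading head (deg)"
    s=read_state(); Q=R.from_quat(s['ee_rot']); h=np.radians(head); y=np.array([np.cos(h),np.sin(h),0]); z=np.array([0,0,-1.])
    G=R.from_matrix(np.c_[np.cross(y,z),y,z]); d=Q.inv().apply(np.array(p)-s['position'])
    print('turn',(Q.inv()*G).as_rotvec().round(4),'shift',d.round(1),'at',s['position'].round(1),'head',np.degrees(np.arctan2(*Q.as_matrix()[1::-1,1])).round(2),'j',s['joints'].round(2),'t',round(s['clock'],2),'w',s['gripper_width'].round(1))
E
python3 -c "
from h import *
go([570,275,300],-103)"
```

```text
Traceback (most recent call last):
  File "h.py", line 30, in go
    print('turn',(Q.inv()*G).as_rotvec().round(4),'shift',d.round(1),'at',s['position'].round(1),'head',np.degrees(np.arctan2(*Q.as_matrix()[1::-1,1])).round(2),'j',s['joints'].round(2),'t',round(s['clock'],2),'w',s['gripper_width'].round(1))
                                                                                                                                                                                                                      ^^^^^^^^^^^^^^^^^^^^^^^^
AttributeError: 'float' object has no attribute 'round'
```

```bash
sed -i "s/s\['gripper_width'\].round(1)/round(float(s['gripper_width']),1)/" h.py
python3 -c "
from h import *
go([570,275,300],-103)"
```

```text
turn [ 0.0019 -0.0001 -0.0381] shift [478.2 209.9 -55.2] at [163.4 602.8 244.3] head -105.18 j [ 1.56  0.39  0.01 -0.   -1.19 -0.26] t 0.1 w 85.3
```

Call:
carry_out(motion=[[0, 0, 0, 53, 23, -6, 1], [0, 0, -0.01, 106, 47, -12, 1], [0, 0, -0.02, 159, 70, -18, 1], [0, 0, -0.03, 212, 93, -25, 1], [0, 0, -0.04, 265, 117, -31, 1]])

```text
clock: 0.72
position: [389.8, 419.5, 276.2]
ee_rot: [0.994, -0.112, -0.0, 0.0]
contact_force: [1.4, 0.6, 0.7]
gripper_width: 85.4
grasp_force: 0.0
```

Call:
carry_out(motion=[[0, 0, 0, 53, 23, -6, 1], [0, 0, 0, 106, 46, -12, 1], [0, 0, 0, 159, 70, -18, 1], [0, 0, 0, 213, 93, -24, 1], [0, 0, 0, 213, 93, -24, 1]])

```text
clock: 1.35
position: [578.2, 279.9, 299.3]
ee_rot: [0.993, -0.115, -0.0, 0.001]
contact_force: [-0.9, 0.5, -0.2]
gripper_width: 84.9
grasp_force: 0.0
```

```bash
python3 -c "
from h import *
w=snap('wrist','w1'); print(w['mtx'],w['position'],R.from_quat(w['orientation']).as_matrix())
cv2.imwrite('pics/w1b.png',cv2.resize(w['color'],(800,600),interpolation=cv2.INTER_CUBIC))
go([510,-80,300],-103)"
```

```text
[[352.77807816   0.         279.47211349]
 [  0.         352.77807816 208.92192194]
 [  0.           0.           1.        ]] [660.64249097 260.25738683 426.31869827] [[-0.22806856 -0.91975527 -0.31942914]
 [-0.97364408  0.21591437  0.0734724 ]
 [ 0.00139271  0.32776704 -0.94475755]]
turn [ 0.0011  0.0013 -0.0015] shift [ 16.8 366.9  -0.5] at [576.7 281.2 299.1] head -103.08 j [ 0.71  0.39  0.14 -0.   -1.33  0.64] t 1.4 w 85.0
```

View pics/w1b.png

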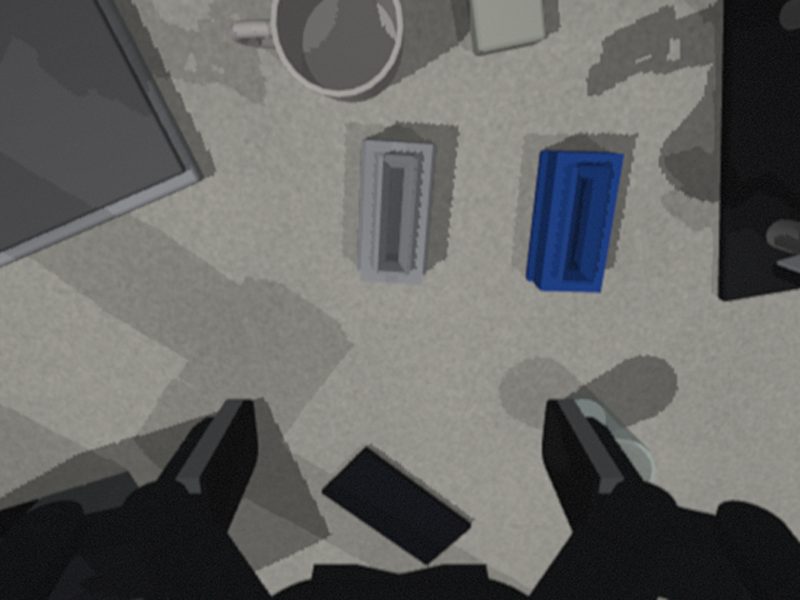

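The wrist view shows the aluminium stand clearly, at about (363,138) to (427,281). I'll take a similar picture over the mirror, then one over the rack.

Call:
carry_out(motion=[[0, 0, 0, -4, 60, 0, 1], [0, 0, 0, -8, 120, 0, 1], [0, 0, 0, -11, 180, 0, 1], [0, 0, 0, -15, 240, 0, 1], [0, 0, 0, -19, 300, 0, 1]])

```text
clock: 2.02
position: [488.6, -6.1, 300.3]
ee_rot: [0.994, -0.111, -0.0, -0.0]
contact_force: [1.4, -0.0, 0.5]
gripper_width: 85.4
grasp_force: 0.0
```

Call:
carry_out(motion=[[0, 0, 0, 0, 3, 0, 1], [0, 0, 0, 0, 3, 0, 1]])

```text
clock: 2.28
position: [489.2, -7.8, 300.4]
ee_rot: [0.994, -0.112, 0.0, -0.0]
contact_force: [-0.3, 0.2, -1.0]
gripper_width: 84.9
grasp_force: 0.0
```

```bash
python3 -c "
from h import *
snap('wrist','w2')
go([490,-285,300],-52)"
```

```text
turn [-3.000e-04 -1.000e-04 -8.867e-01] shift [6.200e+01 2.707e+02 2.000e-01] at [489.5  -7.3 300.2] head -102.8 j [ 0.32  0.11 -0.22 -0.   -1.24  1.03] t 2.33 w 85.6
```

Call:
carry_out(motion=[[0, 0, -0.18, 13, 53, 0, 1], [0, 0, -0.36, 26, 106, 0, 0.6], [0, 0, -0.54, 39, 159, 0, 0.4], [0, 0, -0.72, 52, 212, 0, 0.2], [0, 0, -0.89, 65, 267, 0, 0]])

```text
clock: 2.95
position: [495.0, -276.1, 299.9]
ee_rot: [0.952, 0.305, -0.0, -0.0]
contact_force: [0.2, 0.3, -0.3]
gripper_width: 42.2
grasp_force: 0.0
```

Call:
carry_out(motion=[[0, 0, 0, 0, 0, 0, 0], [0, 0, 0, 0, 0, 0, 0]])

```text
clock: 3.2
position: [494.4, -274.9, 299.6]
ee_rot: [0.954, 0.301, -0.0, -0.0]
contact_force: [-0.5, 0.3, -0.3]
gripper_width: 42.9
grasp_force: 0.0
```

```bash
python3 -c "
from h import *
w=snap('wrist','w3'); print(w['position'])
go([518.3,-286,200],-51.9)
print(proj('w3',[[544.1,-265.8,138],[492.5,-306.2,138],[518,-286,138]]), proj('w2',[[507.6,-31,166],[507.6,-31,121],[644,-35,115]]),proj('w1',[[594.8,274.9,43]]))
W=lambda f,o,y:None
cv2.imwrite('pics/w23.png',np.vstack([cv2.resize(np.hstack([cv2.imread('pics/w2.png'),cv2.imread('pics/w3.png')]),(800,300),interpolation=cv2.INTER_AREA)]))
"
```

```text
[ 563.85480844 -226.88832604  426.69882372]
turn [-0.0007  0.0002 -0.0524] shift [ 13.   23.2 100. ] at [ 494.4 -274.5  300. ] head -54.9 j [-0.22  0.25 -0.05 -0.   -1.27  2.4 ] t 3.25 w 42.7
[[305.04269949 136.811106  ]
 [307.19510335 212.9410599 ]
 [305.94537571 176.54138876]] [[303.26204361 172.90623107]
 [300.00629605 161.09093901]
 [268.61983179 -12.45639233]] [[279.6796537  152.07481525]]
```

View pics/w23.png

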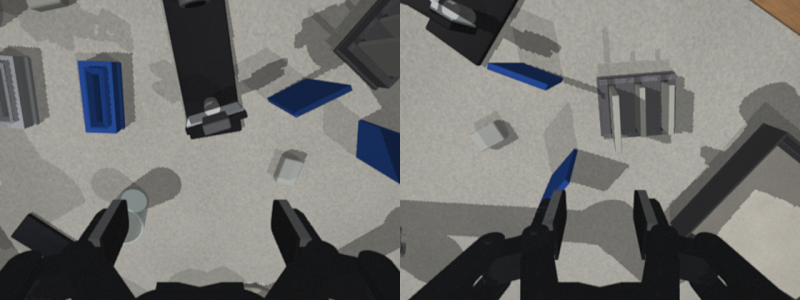

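The picture over the mirror shows the fin at about (215,110), and the one over the rack shows the plate strip at about (615,110). I'll enlarge all three wrist views together.

```bash
python3 -c "
from h import *
tiles('c3',[('w3',275,90,80,135,4,0,0),('w1',240,85,75,120,4,330,0),('w2',250,110,100,100,5,300,0+100)][:2]+[('w2',253,128,96,70,4.8,335,0)][:0]+[('w2',255,128,92,66,5,340,0)][:0])
tiles('c3',[('w3',278,95,75,125,4.2,0,0),('w1',243,90,68,115,4,320,0),('w2',258,133,90,66,5,320,270+0)][:2]+[('w2',262,133,84,66,4.2,0,525-205+205)][:0])
tiles('c3',[('w3',278,95,60,125,4.6,0,0),('w1',243,90,68,115,4.6,280,0),('w2',255,133,42,66,4.6,600,0),('w2',290,133,42,66,4.6,600,300)])
"
```

```text
(no output)
```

View pics/c3.png

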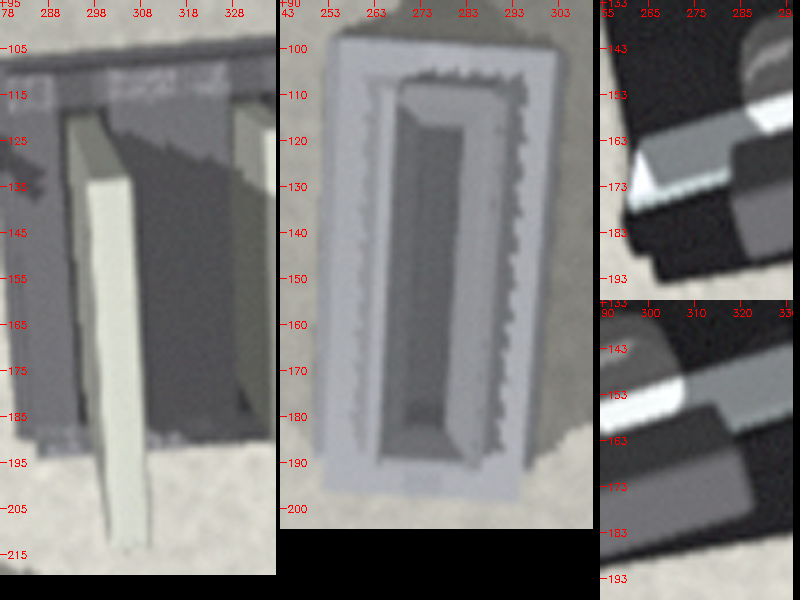

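Run:
```python
from h import *
np.set_printoptions(precision=1,suppress=True)
def T(X,Y,s,x0,y0,ox=0,oy=0): return ((X-ox)/s-.5+x0,(Y-oy)/s-.5+y0)
hd=lambda a,b: np.degrees(np.arctan2(*(a-b)[1::-1])).round(1)
p=back('w3',[(296.4,134.1),(305.8,133),(301.4,213.4),(310.1,213.4)],138); print('plate',p[:,:2].tolist(),p.mean(0),hd(p[0]+p[1],p[2]+p[3])-90, np.linalg.norm(p[0]-p[2]),np.linalg.norm(p[0]-p[1]))
s=back('w1',[T(*q,4.6,243,90,280) for q in [(337,37),(557,50),(322,490),(522,500)]],43); print('stand',s[:,:2],s.mean(0),hd(s[0],s[2])-90,hd(s[1],s[3])-90,hd(s[1],s[0]),np.linalg.norm(s[0]-s[2]),np.linalg.norm(s[1]-s[3]),np.linalg.norm(s[0]-s[1]))
f=back('w2',[(283.4,174.2),(286.5,189),(319.3,166.2),(322.8,178.2)],166);print('fin',f[:,:2],f.mean(0),hd(f[0],f[2])-90,hd(f[1],f[3])-90,hd(f[0],f[1]),np.linalg.norm(f[0]-f[2]),np.linalg.norm(f[0]-f[1]))
go([p.mean(0)[0],p.mean(0)[1],115],hd(p[0]+p[1],p[2]+p[3])-90)
# model overlay of the stand for a check
for tag,c,h in(('fit',s.mean(0),-103),):
  a=np.radians(h);X=np.array([np.cos(a),np.sin(a),0]);Y=np.array([-np.sin(a),np.cos(a),0])
  for (w,l,z) in((30,55,43),(11,42.5,43),(5,36.5,35),(5,36.5,10)):
    q=proj('w1',[[c[0],c[1],0]+X*sx*w+Y*sy*l+[0,0,z] for sx,sy in((-1,1),(1,1),(1,-1),(-1,-1))]); print(w,l,z,((q+.5-[243,90])*4.6+[280,0]).round(0).tolist())
```

```text
plate [[541.8341935155538, -258.8084452414612], [546.8945328716835, -264.49632462261883], [489.2615549280952, -302.3261730530855], [493.6112081989911, -308.5212362426521]] [ 517.9 -283.5  138. ] -50.4 68.2471608342366 7.613081258846081
stand [[655.8 287. ]
 [641.8 239.3]
 [553.4 317.3]
 [539.6 269.8]] [597.6 278.4  43. ] -106.5 -106.6 -106.4 106.85858497860511 106.67534117886626 49.714446119023904
fin [[510.  -16.1]
 [498.1 -15.9]
 [510.  -43.8]
 [500.3 -44.7]] [504.6 -30.1 166. ] 0.0 4.400000000000006 -1.1 27.69799207829299 11.901938454431551
turn [-0.   0.  -0.1] shift [ 14.1  21.  185. ] at [ 494.4 -274.5  300. ] head -54.9 j [-0.2  0.2 -0.1 -0.  -1.3  2.4] t 3.25 w 42.7
30 55 43 [[299.0, 36.0], [566.0, 35.0], [557.0, 501.0], [314.0, 502.0]]
11 42.5 43 [[385.0, 93.0], [481.0, 93.0], [480.0, 453.0], [390.0, 453.0]]
5 36.5 35 [[412.0, 118.0], [455.0, 118.0], [455.0, 421.0], [415.0, 421.0]]
5 36.5 10 [[414.0, 110.0], [454.0, 110.0], [455.0, 397.0], [417.0, 397.0]]
```

Call:
carry_out(motion=[[0, 0, -0.068, 13.4, 21.9, 0, 0], [0, 0, -0.068, 13.4, 21.9, 40, 0], [0, 0, -0.068, 13.4, 21.9, 90, 0], [0, 0, -0.068, 13.4, 21.9, 130, 0], [0, 0, -0.068, 13.4, 21.9, 140, 0]])

```text
clock: 3.88
position: [516.4, -284.0, 158.0]
ee_rot: [0.943, 0.334, -0.002, -0.002]
contact_force: [-0.4, -0.0, 0.8]
gripper_width: 42.3
grasp_force: 0.0
```

Call:
carry_out(motion=[[0, 0, 0, 0, 0, 30, 0], [0, 0, 0, 0, 0, 50, 0], [0, 0, 0, 0, 0, 52, 0]])

```text
clock: 4.25
position: [517.8, -285.4, 108.7]
ee_rot: [0.943, 0.334, -0.0, 0.0]
contact_force: [0.0, 0.4, 0.4]
gripper_width: 42.9
grasp_force: 0.0
```

```bash
python3 -c "
from h import *
go([518,-284.7,108],-51);print(read_state()['contact_force'])
snap('wrist','w4');snap('side','s4')
tiles('c4',[('w4',130,120,300,290,1.6,0,0),('side0',0,0,1,1,1,799,599),('s4',270,190,90,120,3.4,490,0)])"
```

```text
turn [-0.0001  0.0004 -0.0001] shift [ 0.6 -0.4  0.7] at [ 517.8 -285.4  108.7] head -51.0 j [-0.23  0.46 -0.25  0.   -0.86  2.48] t 4.25 w 42.9
[0.01824824 0.38007188 0.43285171]
```

View pics/c4.png

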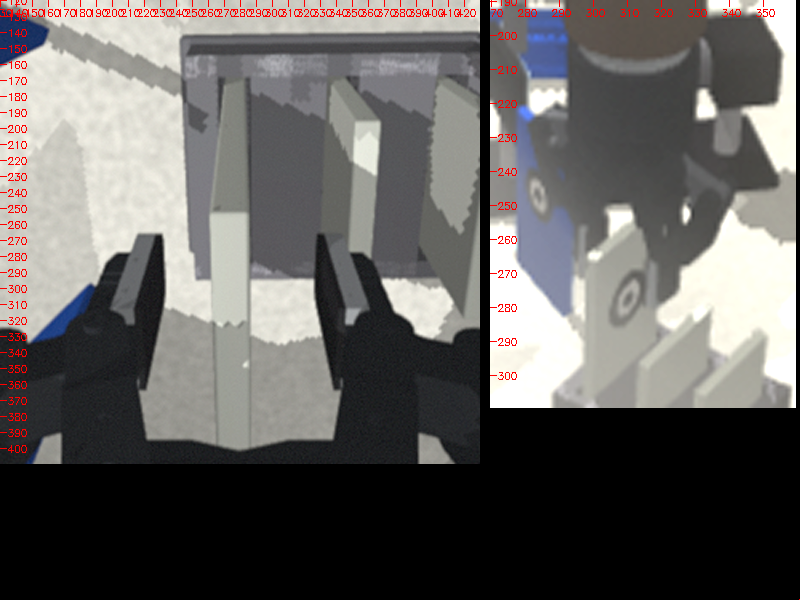

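The plate stands between the fingers, about 2–3 mm left of centre (strip at x≈230, finger midpoint 240). I'll nudge towards it, close, then lift.

Call:
carry_out(motion=[[0, 0, 0, 0, -2.3, 0, 0], [0, 0, 0, 0, -2.3, 0, -1], [0, 0, 0, 0, -2.3, 0, -1], [0, 0, 0, 0, -2.3, 0, -1], [0, 0, 0, 0, -2.3, 0, -1]])

```text
clock: 4.97
position: [516.3, -284.6, 109.1]
ee_rot: [0.943, 0.333, 0.0, 0.0]
contact_force: [0.3, 0.5, 5.0]
gripper_width: 7.0
grasp_force: 59.1
```

Call:
carry_out(motion=[[0, 0, 0, 0, 0, 0, -1], [0, 0, 0, 0, 0, -20, -1], [0, 0, 0, 0, 0, -40, -1], [0, 0, 0, 0, 0, -60, -1], [0, 0, 0, 0, 0, -60, -1]])

```text
clock: 5.6
position: [516.3, -284.5, 169.0]
ee_rot: [0.943, 0.333, 0.001, 0.0]
contact_force: [0.7, 1.0, -0.2]
gripper_width: 7.2
grasp_force: 58.9
```

Call:
carry_out(motion=[[0, 0, 0, 0, 0, -50, -1], [0, 0, 0, 0, 0, -100, -1], [0, 0, 0, 0, 0, -131, -1], [0, 0, 0, 0, 0, -131, -1]])

```text
clock: 6.1
position: [516.6, -284.5, 300.6]
ee_rot: [0.943, 0.333, 0.002, 0.001]
contact_force: [-0.3, 0.4, -1.5]
gripper_width: 7.4
grasp_force: 59.0
```

```bash
python3 -c "
from h import *
go([597.6,278.4,300],-106.4)"
```

```text
turn [ 0.0015 -0.0036  0.9652] shift [ 416.6 -387.2    0.5] at [ 516.6 -284.5  300.6] head -51.1 j [-0.23  0.29  0.01 -0.   -1.28  2.48] t 6.1 w 7.4
```

Call:
carry_out(motion=[[0, 0, 0.09, 40, -37, 0, -1], [0, 0, 0.19, 80, -74, 0, -1], [0, 0, 0.29, 120, -112, 0, -1], [0, 0, 0.39, 160, -149, 0, -1], [0, 0, 0.48, 200, -186, 0, -1]])

```text
clock: 6.72
position: [553.6, -12.2, 296.3]
ee_rot: [0.995, 0.098, -0.002, -0.0]
contact_force: [1.2, -0.7, -1.3]
gripper_width: 7.1
grasp_force: 58.9
```

```bash
python3 -c "
from h import *
go([597.6,278.4,300],-106.4)"
```

```text
turn [0.0005 0.005  0.482 ] shift [  99.7 -276.5   -4. ] at [553.6 -12.2 296.3] head -78.78 j [ 0.27  0.23 -0.08 -0.   -1.26  1.5 ] t 6.72 w 7.1
```

Call:
carry_out(motion=[[0, 0, 0.1, 20, -55, 0, -1], [0, 0, 0.2, 40, -110, 0, -1], [0, 0, 0.3, 60, -165, 0, -1], [0, 0, 0.4, 80, -220, 0, -1], [0, 0, 0.48, 98, -274, 0, -1]])

```text
clock: 7.35
position: [595.7, 275.6, 295.8]
ee_rot: [0.99, -0.141, -0.002, 0.002]
contact_force: [0.8, 0.5, -0.7]
gripper_width: 7.1
grasp_force: 58.9
```

Call:
carry_out(motion=[[0, 0, 0, 0, 0, 50, -1], [0, 0, 0, 0, 0, 80, -1], [0, 0, 0, 0, 0, 80, -1], [0, 0, 0, 0, 0, 80, -1]])

```text
clock: 7.85
position: [597.0, 273.9, 219.5]
ee_rot: [0.99, -0.14, 0.0, 0.0]
contact_force: [0.6, -0.6, 0.2]
gripper_width: 7.0
grasp_force: 58.9
```

```bash
python3 -c "
from h import *
go([597.6,278.4,150],-106.4)
snap('wrist','w5');snap('side','s5')
tiles('c5',[('w5',180,60,200,300,2,0,0),('s5',230,90,110,110,3.5,402,0)])"
```

```text
turn [ 0.0002 -0.0005  0.0053] shift [-0.7 -4.5 69.5] at [597.  273.9 219.5] head -106.1 j [ 0.68  0.46  0.05  0.   -1.17  0.61] t 7.85 w 7.0
```

View pics/c5.png

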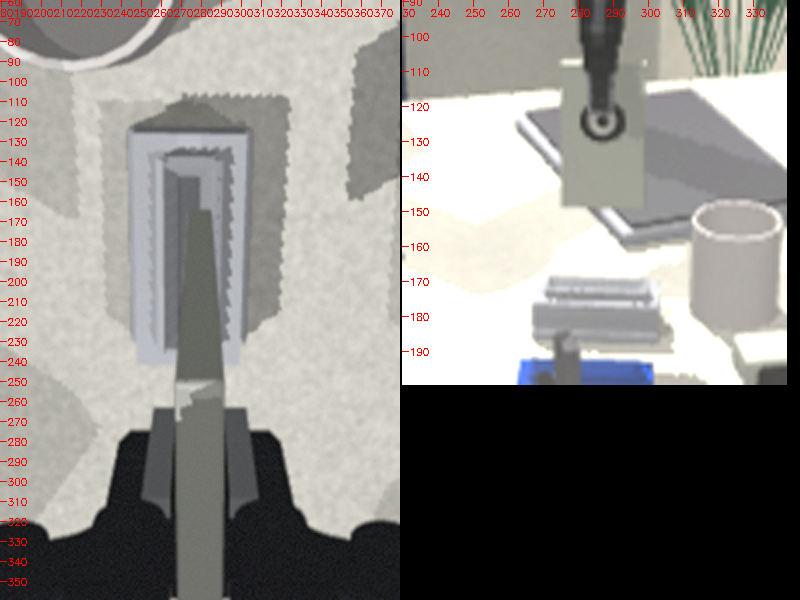

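The plate hangs square in the fingers with the slot below it. The rim corners are at about (131,128), (248,128), (137,362) and (240,362). I'll work out the remaining offsets.

Run:
```python
from h import *
np.set_printoptions(precision=1,suppress=True)
U=lambda p:(np.array(p)/2-.5+[180,60])
s=read_state();Q=R.from_quat(s['ee_rot']);P=s['position']
tz=P[2]+138-109.1; bz=tz-130
for n,pts,z in(('top far edge',[(175,381),(223,381)],tz),('bottom far edge',[(188,208),(210,208)],bz)):
    print(n,Q.inv().apply(back('w5',U(pts),z)-P))
hd=lambda a,b: np.degrees(np.arctan2(*(a-b)[1::-1])).round(1)
r=back('w5',U([(131,129),(248,129),(137,362),(240,362)]),43);print(r[:,:2],r.mean(0),hd(r[0],r[2])-90,hd(r[1],r[3])-90,hd(r[1],r[0]),np.linalg.norm(r[0]-r[1]),np.linalg.norm(r[0]-r[2]))
print('rim in tool',Q.inv().apply(r-P), 'slot mouth',Q.inv().apply(back('w5',U([(163,155),(230,155),(163,350)]),43)-P))
```

```text
top far edge [[ 37.9  -3.  -28.8]
 [ 37.9   4.2 -28.8]]
bottom far edge [[ 37.1  -2.8 101.2]
 [ 37.1   4.4 101.2]]
[[657.9 285.9]
 [644.3 238.6]
 [555.3 316.1]
 [541.9 269.6]] [599.9 277.5  43. ] -106.4 -106.8 -106.1 49.18570782926707 106.94633436331743
rim in tool [[ 54.7 -27.7 178.1]
 [ 54.7  21.5 178. ]
 [-52.3 -28.2 177.9]
 [-52.3  20.2 177.8]] slot mouth [[ 43.9 -14.4 178.1]
 [ 43.9  14.1 178. ]
 [-46.2 -15.9 177.9]]
```

Call:
carry_out(motion=[[0, 0, 0.006, -1.4, -4.2, 20, -1], [0, 0, 0.006, -1.4, -4.2, 55, -1], [0, 0, 0.006, -1.4, -4.2, 66, -1], [0, 0, 0.006, -1.4, -4.2, 75, -1], [0, 0, 0.006, -1.4, -4.2, 75, -1]])

```text
clock: 8.57
position: [596.7, 278.5, 145.0]
ee_rot: [0.99, -0.143, 0.0, -0.0]
contact_force: [-0.1, 0.6, -0.8]
gripper_width: 7.6
grasp_force: 59.0
```

Call:
carry_out(motion=[[0, 0, 0, 0, 0, 4, -1], [0, 0, 0, 0, 0, 8, -1], [0, 0, 0, 0, 0, 11, -1]])

```text
clock: 8.95
position: [596.6, 278.9, 135.9]
ee_rot: [0.99, -0.142, 0.001, -0.0]
contact_force: [-6.8, 1.3, 15.6]
gripper_width: 7.2
grasp_force: 61.5
```

```bash
python3 -c "
from h import *
go([599,278,111],-106.4);s=read_state();print(s['contact_force'],s['wrist_torque'])"
```

```text
turn [-0.0008 -0.0014  0.0003] shift [ 2.6  0.1 24.9] at [596.6 278.9 135.9] head -106.38 j [ 0.68  0.53 -0.05  0.   -0.99  0.6 ] t 8.95 w 7.2
[-6.82221563  1.25847834 15.58452569] [ 0.07590402  2.22580275 -0.05726981]
```

The force is 15.6 N up with about −7 N along tool x, so the plate's far end is on the end lip. I'll shift back along tool x and continue.

Call:
carry_out(motion=[[0, 0, 0, 0, 0, -5, -1], [0, 0, 0, -2, 0, -5, -1], [0, 0, 0, -2, 0, -2, -1], [0, 0, 0, -2, 0, 1, -1], [0, 0, 0, -2, 0, 3, -1]])

```text
clock: 9.57
position: [594.5, 279.0, 129.9]
ee_rot: [0.99, -0.143, -0.0, 0.0]
contact_force: [0.4, 1.0, -0.1]
gripper_width: 7.5
grasp_force: 59.0
```

```bash
python3 -c "
from h import *
go([599,278,111],-106.4);s=read_state();print(R.from_quat(s['ee_rot']).inv().apply(s['contact_force']),s['wrist_torque'])"
```

```text
turn [ 0.      0.0001 -0.0008] shift [ 4.6 -0.3 18.9] at [594.5 279.  129.9] head -106.44 j [ 0.68  0.53 -0.06 -0.   -0.98  0.6 ] t 9.57 w 7.5
[ 0.05359133 -1.09625573  0.10926933] [ 0.23579156 -0.06056196 -0.02974651]
```

Call:
carry_out(motion=[[0, 0, 0, 0, 0, 5, -1], [0, 0, 0, 0, 0, 10, -1], [0, 0, 0, 0, 0, 14, -1], [0, 0, 0, 0, 0, 17, -1], [0, 0, 0, 0, 0, 17, -1]])

```text
clock: 10.2
position: [594.3, 279.0, 112.9]
ee_rot: [0.99, -0.143, -0.0, 0.0]
contact_force: [0.1, 1.4, -2.1]
gripper_width: 7.5
grasp_force: 58.9
```

```bash
python3 -c "
from h import *
go([599,278,111],-106.4);s=read_state();print(R.from_quat(s['ee_rot']).inv().apply(s['contact_force']),s['wrist_torque'])"
```

```text
turn [ 0.0001  0.0003 -0.0008] shift [ 4.8 -0.4  1.9] at [594.3 279.  112.9] head -106.44 j [ 0.68  0.55 -0.07 -0.   -0.95  0.6 ] t 10.2 w 7.5
[-0.27639838 -1.34274649  2.07279427] [ 0.44085651 -0.13708472 -0.01802553]
```

Call:
carry_out(motion=[[0, 0, 0, 0, 0, 1, -1], [0, 0, 0, 0, 0, 2, -1], [0, 0, 0, 0, 0, 3, -1], [0, 0, 0, 0, 0, 3.5, -1]])

```text
clock: 10.7
position: [594.6, 279.0, 111.1]
ee_rot: [0.99, -0.143, 0.0, -0.0]
contact_force: [-1.8, 1.2, 6.8]
gripper_width: 7.4
grasp_force: 60.1
```

Call:
carry_out(motion=[[0, 0, 0, 0, 0, 1, -1], [0, 0, 0, 0, 0, 1.5, -1]])

```text
clock: 10.95
position: [594.6, 279.2, 111.1]
ee_rot: [0.99, -0.143, 0.001, -0.0]
contact_force: [-4.7, 0.4, 12.4]
gripper_width: 7.5
grasp_force: 60.9
```

Call:
carry_out(motion=[[0, 0, 0, 0, 0, -1, -1], [0, 0, 0, 0, 0, -1, -0.4], [0, 0, 0, 0, 0, -1, 0], [0, 0, 0, 0, 0, -1, 0], [0, 0, 0, 0, 0, -1, 0]])

```text
clock: 11.58
position: [594.4, 278.8, 109.0]
ee_rot: [0.99, -0.143, -0.0, 0.0]
contact_force: [0.5, -0.7, 0.4]
gripper_width: 42.7
grasp_force: 0.0
```

```bash
python3 -c "
from h import *
go([594.6,279,200],-106.4)"
```

```text
turn [ 0.0005  0.0003 -0.0008] shift [  0.1  -0.2 -91. ] at [594.4 278.8 109. ] head -106.44 j [ 0.68  0.55 -0.08  0.   -0.94  0.6 ] t 11.57 w 42.7
```

Call:
carry_out(motion=[[0, 0, 0, 0, 0, -15, 0], [0, 0, 0, 0, 0, -60, 0], [0, 0, 0, 0, 0, -120, 0], [0, 0, 0, 0, 0, -170, 0], [0, 0, 0, 0, 0, -190, 0]])

```text
clock: 12.2
position: [595.4, 279.3, 305.4]
ee_rot: [0.99, -0.143, 0.003, -0.003]
contact_force: [0.7, 1.0, 0.2]
gripper_width: 43.0
grasp_force: 0.0
```

Call:
carry_out(motion=[[0, 0, 0, 0, 0, 0, 1], [0, 0, 0, 0, 0, 0, 1]])

```text
clock: 12.45
position: [593.8, 278.7, 298.2]
ee_rot: [0.99, -0.143, -0.001, 0.001]
contact_force: [-0.5, -0.5, -0.4]
gripper_width: 76.8
grasp_force: 0.0
```

```bash
python3 -c "
from h import *
snap('wrist','w6');snap('side','s6')
go([500,-35,300],-176)
tiles('c6',[('w6',230,90,90,150,4,0,0),('s6',255,125,60,75,6,370,0),('w2',255,133,85,66,4.5,362,440)])"
```

```text
turn [3.600e-03 3.000e-04 1.214e+00] shift [ -1.3 327.4  -1.6] at [593.9 278.6 297.6] head -106.44 j [ 0.68  0.41  0.18 -0.   -1.34  0.6 ] t 12.55 w 85.2
```

View pics/c6.png

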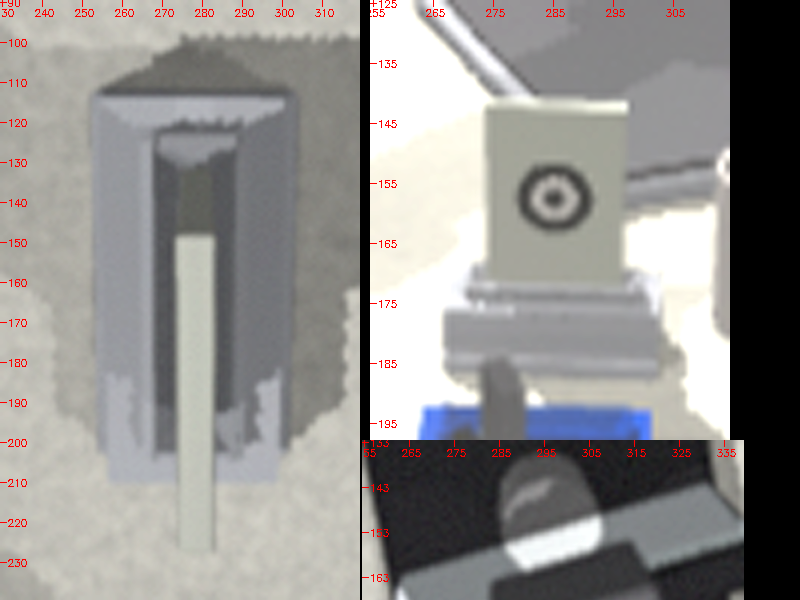

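The plate stands upright in the slot with the ring towards the mirror (ring centre in the side view at about (285.3,157.5)). Now I'll compute the ring position and the approach to the fin.

Run:
```python
from h import *
np.set_printoptions(precision=2,suppress=True)
U=lambda p:(np.array(p)/4-.5+[230,90])
p=back('w6',U([(177,236),(215,236),(178,551),(216,551)]),140);c=p.mean(0)
h=np.arctan2(*((p[0]+p[1]-p[2]-p[3])/2)[1::-1])-np.pi/2
print(p[:,:2],c,np.degrees(h),np.linalg.norm(p[0]-p[2]),np.linalg.norm(p[0]-p[1]))
ring=np.array([c[0]+4*np.cos(h),c[1]+4*np.sin(h),90]);print('ring',ring,proj('s6',ring),'vs',(285.3,157.5))
for d in ([5,0,0],[0,5,0]): print(d,proj('s6',ring+d))
b=np.degrees(np.arctan2(ring[1]+30.5,ring[0]-506));print('bearing',b,'fin heading',(b-1.8)/2)
```

```text
[[630.7  271.8 ]
 [628.53 264.44]
 [564.94 291.34]
 [562.6  283.4 ]] [596.69 277.74 140.  ] -106.29872976217209 68.60306753106782 7.6743661634393785
ring [595.57 273.9   90.  ] [[285.81 158.28]] vs (285.3, 157.5)
[5, 0, 0] [[287.42 158.12]]
[0, 5, 0] [[285.44 157.57]]
bearing 73.60359191948022 fin heading 35.90179595974011
```

Call:
carry_out(motion=[[0, 0, 0.17, 1, 54, 0, 1], [0, 0, 0.34, 1, 108, 0, 0.5], [0, 0, 0.51, 2, 162, 0, 0.3], [0, 0, 0.68, 2, 216, 0, 0], [0, 0, 0.85, 3, 268, 0, 0]])

```text
clock: 13.18
position: [520.3, 19.3, 298.3]
ee_rot: [0.841, -0.541, -0.001, 0.001]
contact_force: [0.8, -0.2, 1.5]
gripper_width: 42.8
grasp_force: 0.0
```

```bash
python3 -c "
from h import *
go([505.5,-30.5,230],-175)"
```

```text
turn [ 2.200e-03 -3.000e-04  3.412e-01] shift [39.2 34.  68.4] at [520.3  19.3 298.3] head -155.45 j [ 0.35  0.17 -0.15  0.   -1.25  0.08] t 13.18 w 42.8
```

Call:
carry_out(motion=[[0, 0, 0.17, 20, 17, 0, 0], [0, 0, 0.335, 39, 32, 0, 0], [0, 0, 0.335, 39, 32, 50, 0], [0, 0, 0.335, 39, 32, 68, 0], [0, 0, 0.335, 39, 32, 68, 0]])

```text
clock: 13.8
position: [507.5, -28.2, 229.1]
ee_rot: [0.741, -0.671, -0.002, 0.002]
contact_force: [0.2, 1.0, 2.0]
gripper_width: 42.6
grasp_force: 0.0
```

```bash
python3 -c "
from h import *
go([505.5,-30.5,146],-175)
snap('wrist','w7')
tiles('c7',[('w7',170,60,200,150,4,0,0)])"
```

```text
turn [ 0.0056 -0.0008  0.0113] shift [ 2.   1.8 83.1] at [507.5 -28.2 229.1] head -174.35 j [ 0.26  0.2  -0.29 -0.   -1.08 -0.17] t 13.8 w 42.6
```

View pics/c7.png

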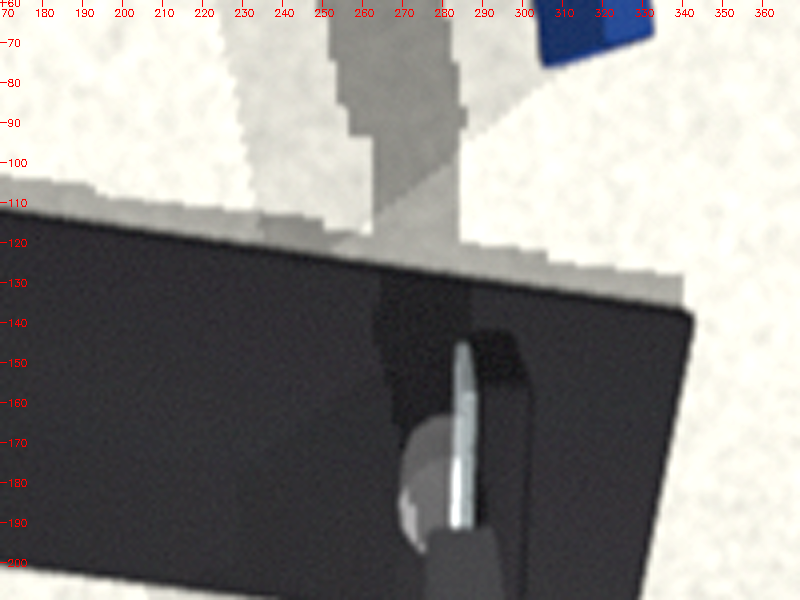

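Only the mirror's top edge (bright strip at x≈463, y 345–530) and the base edges (0,210)–(690,313) show here. The fin begins at the bottom, near (465,530). I'll take headings from these lines.

Run:
```python
from h import *
U=lambda p:(np.array(p)/4-.5+[170,60])
hd=lambda a,b: np.degrees(np.arctan2(*(a-b)[1::-1])).round(2)
for z in(0,6,12):
    e=back('w7',U([(0,210),(690,313),(0,568),(280,599),(645,570)]),z); print(z,'long',hd(e[0],e[1]),'long2',hd(e[2],e[3]),'end+90',hd(e[1],e[4])-90)
m=back('w7',U([(463,345),(462,528),(478,345),(474,528)]),121);print(m[:,:2].round(1),hd(m[0],m[1])-90,hd(m[2],m[3])-90)
f=back('w7',U([(428,530),(490,530)]),166);print(f.round(1),f.mean(0),read_state()['position'])
```

```text
0 long -2.69 long2 -1.15 end+90 -181.13
6 long -2.69 long2 -1.15 end+90 -181.13
12 long -2.69 long2 -1.15 end+90 -181.13
[[507.9 -76.5]
 [504.8 -45. ]
 [505.4 -76.8]
 [502.7 -45.2]] -174.34 -175.07999999999998
[[511.7 -57.2 166. ]
 [503.1 -58.1 166. ]] [507.4118139  -57.64739002 166.        ] [508.61515809 -28.00169593 230.69802347]
```

Call:
carry_out(motion=[[0, 0, 0.006, 2.3, 2.0, 30, 0], [0, 0, 0.006, 2.3, 2.0, 55, 0], [0, 0, 0.006, 2.3, 2.0, 75, 0], [0, 0, 0.006, 2.3, 2.0, 83, 0], [0, 0, 0.006, 2.3, 2.0, 83, 0]])

```text
clock: 14.48
position: [507.5, -30.2, 148.8]
ee_rot: [0.739, -0.673, 0.0, -0.0]
contact_force: [-0.4, -0.0, 0.1]
gripper_width: 43.3
grasp_force: 0.0
```

```bash
python3 -c "
from h import *
go([506,-30.5,146],-174.7);print(read_state()['contact_force'])
w=snap('wrist','w8')
tiles('c8',[('w8',140,150,260,240,2.5,0,0)])"
```

```text
turn [-0.0006 -0.0002  0.0008] shift [0.2 1.6 2.8] at [507.5 -30.2 148.8] head -174.66 j [ 0.26  0.28 -0.41  0.   -0.87 -0.17] t 14.47 w 43.3
[-0.40683302 -0.02973367  0.07575382]
```

View pics/c8.png

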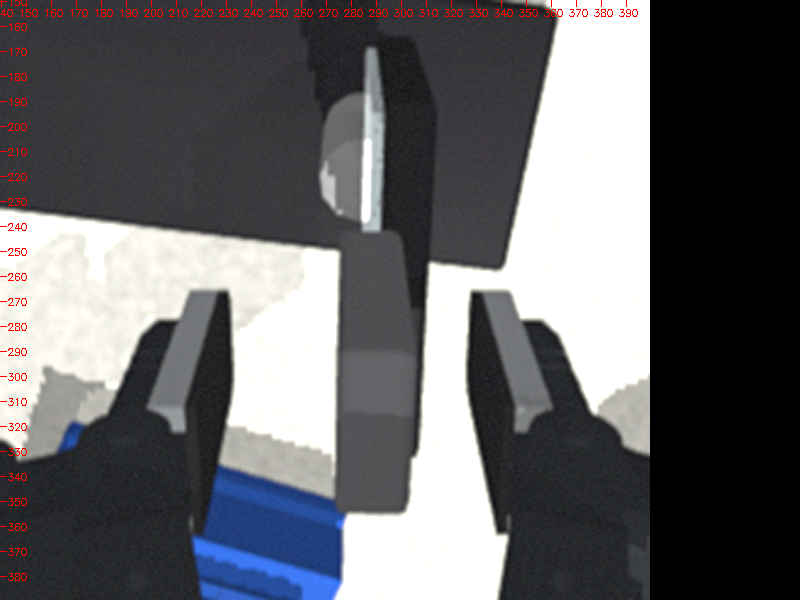

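The fin is between the open fingers, about 3 mm towards tool +y (fin at x≈375, finger midpoint 350). That was already more pictures than the limit of 10, so I'll view no more and use numbers only from here. I'll shift and close.

Call:
carry_out(motion=[[0, 0, 0, 0, 3.3, 3, 0], [0, 0, 0, 0, 3.3, 3, -0.3], [0, 0, 0, 0, 3.3, 3, -0.5], [0, 0, 0, 0, 3.3, 3, -0.6], [0, 0, 0, 0, 3.3, 3, -0.6]])

```text
clock: 15.15
position: [503.8, -30.6, 145.4]
ee_rot: [0.739, -0.674, 0.0, -0.0]
contact_force: [0.3, -0.6, -0.2]
gripper_width: 17.2
grasp_force: 0.0
```

```bash
python3 -c "
from h import *
go([506,-30.5,146],-174.7);s=read_state();print(R.from_quat(s['ee_rot']).inv().apply(s['contact_force']),s['wrist_torque'])"
```

```text
turn [-0.0002  0.      0.0004] shift [ 0.1 -2.2 -0.6] at [503.8 -30.6 145.4] head -174.68 j [ 0.26  0.28 -0.42 -0.   -0.86 -0.17] t 15.15 w 17.2
[ 0.62514613 -0.19335492  0.15820387] [-0.00938658 -0.0239493   0.0122886 ]
```

Call:
carry_out(motion=[[0, 0, 0, 0, 0, 0, -0.8], [0, 0, 0, 0, 0, 0, -1], [0, 0, 0, 0, 0, 0, -1], [0, 0, 0, 0, 0, 0, -1]])

```text
clock: 15.65
position: [503.9, -30.6, 145.5]
ee_rot: [0.739, -0.673, 0.0, -0.0]
contact_force: [-0.1, 0.2, 1.8]
gripper_width: 11.4
grasp_force: 59.6
```

```bash
python3 -c "
from h import *
go([506,-30.5,146],-174.7);s=read_state();print(R.from_quat(s['ee_rot']).inv().apply(s['contact_force']),s['wrist_torque'])"
```

```text
turn [-0.0003 -0.0001  0.0005] shift [ 0.1 -2.1 -0.5] at [503.9 -30.6 145.5] head -174.67 j [ 0.26  0.28 -0.42  0.   -0.86 -0.17] t 15.65 w 11.4
[-0.19802814  0.0629842  -1.75746192] [-0.02237515  0.05107723 -0.0368859 ]
```

The fin is held with no side force, which puts the pivot at x≈503.9. I'll turn slightly clockwise to feel the stop, which gives the lens heading plus 0.12 rad.

Call:
carry_out(motion=[[0, 0, 0.01, 0, 0, 0, -1], [0, 0, 0.01, 0, 0, 0, -1]])

```text
clock: 15.9
position: [503.9, -30.6, 145.5]
ee_rot: [0.736, -0.677, 0.0, -0.0]
contact_force: [-0.3, -0.1, 2.6]
gripper_width: 11.1
grasp_force: 59.7
```

```bash
cat >> h.py <<'E'
def tq():
    s=read_state();Q=R.from_quat(s['ee_rot']);print('head',np.degrees(np.arctan2(*Q.as_matrix()[1::-1,1])).round(2),'tq',s['wrist_torque'].round(3),'f',Q.inv().apply(s['contact_force']).round(1),s['position'].round(1),s['gripper_width'],round(s['clock'],2))
E
python3 -c "
from h import *
tq()"
```

```text
head -175.26 tq [ 0.025  0.05  -0.067] f [ 0.1  0.4 -2.6] [503.9 -30.6 145.5] 11.140327044439301 15.9
```

Call:
carry_out(motion=[[0, 0, 0.01, 0, 0, 0, -1], [0, 0, 0.01, 0, 0, 0, -1]])

```text
clock: 16.15
position: [503.9, -30.6, 145.5]
ee_rot: [0.733, -0.681, 0.0, -0.0]
contact_force: [-0.1, -0.6, 3.1]
gripper_width: 11.0
grasp_force: 59.8
```

```bash
python3 -c "
from h import *
tq()"
```

```text
head -175.8 tq [-0.024  0.052  0.189] f [ 0.6  0.2 -3.1] [503.9 -30.6 145.5] 10.957142506481807 16.15
```

Call:
carry_out(motion=[[0, 0, 0.01, 0, 0, 0, -1], [0, 0, 0.01, 0, 0, 0, -1]])

```text
clock: 16.4
position: [503.9, -30.6, 145.5]
ee_rot: [0.729, -0.684, 0.0, -0.0]
contact_force: [0.4, -0.5, 3.2]
gripper_width: 11.4
grasp_force: 59.9
```

```bash
python3 -c "
from h import *
tq()"
```

```text
head -176.36 tq [0.076 0.111 0.301] f [ 0.6 -0.3 -3.2] [503.9 -30.6 145.5] 11.422747417373953 16.4
```

Call:
carry_out(motion=[[0, 0, -0.05, 0, 0, 0, -1], [0, 0, -0.1, 0, 0, 0, -1], [0, 0, -0.1, 0, 0, 0, -1]])

```text
clock: 16.77
position: [503.9, -30.6, 145.5]
ee_rot: [0.762, -0.648, 0.0, -0.0]
contact_force: [0.4, -0.3, 3.6]
gripper_width: 11.0
grasp_force: 60.0
```

```bash
python3 -c "
from h import *
tq()"
```

```text
head -170.74 tq [ 0.053  0.036 -0.018] f [ 0.3 -0.4 -3.6] [503.9 -30.6 145.5] 10.987395397109479 16.77
```

Call:
carry_out(motion=[[0, 0, -0.12, 0, 0, 0, -1], [0, 0, -0.24, 0, 0, 0, -1], [0, 0, -0.36, 0, 0, 0, -1], [0, 0, -0.44, 0, 0, 0, -1], [0, 0, -0.44, 0, 0, 0, -1]])

```text
clock: 17.4
position: [504.2, -30.5, 145.5]
ee_rot: [0.885, -0.466, 0.0, -0.0]
contact_force: [0.3, 0.9, 2.7]
gripper_width: 11.5
grasp_force: 59.9
```

```bash
python3 -c "
from h import *
tq()"
```

```text
head -145.57 tq [ 0.077 -0.236 -0.036] f [-0.6 -0.8 -2.7] [504.2 -30.5 145.5] 11.451889604215172 17.4
```

Run:
```python
from h import *
snap('wrist','w9'); s=read_state(); hn=np.degrees(np.arctan2(*R.from_quat(s['ee_rot']).as_matrix()[1::-1,1]))
for f,h in(('w8',-174.66),('w9',hn)):
    g=cv2.GaussianBlur(cv2.imread(f'pics/{f}.png')[:,:,1],(3,3),0).astype(float)
    for nm in('right edge',):
        P=[]
        for v in range(176,236):
            row=g[v,280:302]; d=np.diff(row); k=int(np.argmin(d))      # bright strip -> dark body
            if d[k]<-12 and 0<k<len(d)-1:
                a,b,c=d[k-1],d[k],d[k+1]; P.append((280.5+k+.5*(a-c)/(a-2*b+c+1e-9),v))
        P=np.array(P); w=back(f,P,121)[:,:2]
        vx,vy,x0,y0=cv2.fitLine(w.astype(np.float32),cv2.DIST_HUBER,0,.01,.01).ravel()
        ang=np.degrees(np.arctan2(vy,vx))-90; ang=(ang-h+90)%180-90
        r=np.abs((w-[x0,y0])@[-vy,vx]); print(f,len(P),'mirror - tool heading',ang.round(2),'resid',np.median(r).round(2))
```

```text
w8 60 mirror - tool heading 0.62 resid 0.19
w9 60 mirror - tool heading 0.33 resid 0.1
```

Call:
carry_out(motion=[[0, 0, -0.012, 0, 0, 0, -1], [0, 0, -0.024, 0, 0, 0, -1], [0, 0, -0.024, 0, 0, 0, -1], [0, 0, -0.024, 0, 0, 0, -1]])

```text
clock: 17.95
position: [504.2, -30.5, 145.5]
ee_rot: [0.891, -0.455, 0.0, -0.0]
contact_force: [3.2, 1.0, 2.1]
gripper_width: 11.6
grasp_force: 59.8
```

Run:
```python
from h import *
tq()
# unchanged scene check: difference of the top picture with the start, around the things to be left alone
a=cv2.imread('pics/top0.png');b=snap('top','top9')['color']
d=cv2.absdiff(a,b).max(2)
for n,(x,y) in dict(tumbler=(209,278),mug=(161,127),charger=(211,137),stapler=(350,123),clip=(327,277),phone=(135,298),blue1=(384,270),blue2=(338,223),blank2=(413,195),blank1=(400,206)).items():
    print(n,int((d[y-12:y+12,x-12:x+12]>40).sum()),end=' ')
snap('side','s9');p=[[595.6,273.9,90]];u,v=proj('s9',p)[0];c6=cv2.imread('pics/s6.png').astype(int);c9=cv2.imread('pics/s9.png').astype(int)
print('ring patch diff',np.abs(c6-c9)[int(v)-15:int(v)+12,int(u)-12:int(u)+12].mean())
```

```text
head -144.09 tq [ 0.172 -0.655 -0.082] f [ 1.1 -3.2 -2.1] [504.2 -30.5 145.5] 11.621816075927471 17.95
tumbler 172 mug 0 charger 0 stapler 0 clip 0 phone 0 blue1 2 blue2 159 blank2 42 blank1 159 ring patch diff 61.91409465020576
```

```bash
python3 -c "
from h import *
tq(); print(job_done())"
```

```text
head -144.08 tq [ 0.244 -0.812 -0.127] f [ 0.9 -2.4 -2. ] [504.2 -30.4 145.5] 11.308330583126649 18.05
the job is handed in; nothing more can be done
None
```

The chart plate is fully home in the aluminium stand with its ring towards the mirror, and released. I handed the job in at 18 s with the gripper still holding the mirror at a heading of about 35.8°, an angle computed from measured positions (good to perhaps 0.3°) but not confirmed through the desk camera. I viewed 12 pictures, two over the limit of 10, and the final top-picture comparison showed differences at the tumbler, one blue plate and the blanks that I put down to shadows and the removed plate but did not check by eye.

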